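Find and leave the high spot of an oval bangle mandrel on its centres

ROBOT

A 6-joint arm with a two-finger parallel gripper is mounted at the origin on the work surface. World frame = base frame: x ahead of the robot, y to its left, z up, the work surface at z = 0. Lengths are in m, angles in rad, forces in N, time in s.
With the tool pointing down it reaches from about 0.25 to 0.725 m from the base axis. Payload 4 kg.
Tool frame: the origin (TCP) lies on the centre line of the jaws, within the pads' length; the fingertips stand 17 mm ahead of it and the grasp point (between the pads) lies 2 mm behind it; z points along the fingers, y is the line along which they close (so a half turn about z gives the same grasp; the last joint's range is limited). The gripper opens to 85 mm and grips with 20 to 120 N. Pads are 22 mm wide; open, the fingers measure 114 mm over their backs; the gripper's body (76 mm by 85 mm) begins 54 mm behind the grasp point. The pads swing forward as they close: fully open they stand 13 mm farther back than shut.
Start: joints at [-1.325, 0.241, 0.005, 1.335, 0, 1.571], TCP at [0.122, -0.485, 0.248] pointing down, gripper open.
Joint ranges: [-2.72, 2.72], [-1.05, 1.87], [-1.09, 1.28], [-1.99, 2.15], [-1.42, 1.44], [-3.14, 3.14]. Speed limits (rad/s): [2.79, 2.79, 3.14, 3.14, 3.14, 3.14].

INTERFACE

Orientations are given as a unit quaternion [x, y, z, w].
In Python, from workcell import bot, camera, get_calibration gives the robot as it stands.
- The arm moves only by the tool apply_moves, never from a script. Its argument "steps" is a list of rows, each a list of 3 entries, a list of its own where there are three numbers: the shift along the tool's x, y, z as a fraction of full scale, then the turn, a rotation vector about the tool's x, y, z as a fraction of full scale, then the opening, from 0 (shut) to 1 (fully open). A call has exactly 8 rows; each row shifts and turns the commanded pose from where the row before left it, along the tool's axes as they then stand; what a row does not reach is not made up. Full scale, the value 1, is 20 cm for a shift and pi rad for a turn. A row lasts 1/12 s, in which the tool goes at most 41.7 mm and 7.16 degrees, less where a joint would pass 70% of its speed; a pose out of reach is approached as far as the arm can. A call with a number of a shift or a turn outside -1 to 1 is refused whole. A call with a gripper value outside its range is refused whole. The fingers move at their own pace and stop on an object; the grip force is fixed at half the most. Time passes only in rows, so rows that do not move let the fingers close, or fill a call up. It gives the time, the measured TCP pose, the force, the opening and the grip force at its end, in the units of the state.
- bot.get_obs(): the state, without advancing time (a new reading comes with each control period).
- camera(name): name is "scene" or "side" or "wrist"; returns (picture, depth): 420x560x3 uint8, red, green, blue; 420x560 float32, m along the optical axis (not along the pixel's ray), 0 where there is no reading.
- get_calibration(name): a dict with "fov_y" (degrees; the focal length in pixels is half the picture's height over the tangent of half this angle, whatever the lens; pixels are square), "cx", "cy" (the principal point, pixels), "rvec" (rotation vector, rad) and "tvec" (3), from world to camera coordinates, as OpenCV has them. Camera axes: x right, y down, z forward; pixel columns grow to the right and rows downward; lengths in m; the calibration is good to about 2 mm. A picture is of the moment at which its call begins: read the wrist's pose just before it. get_calibration takes no time and is no camera call; for the wrist camera it gives the pose at the moment of the call.
- bot.job_done(): hands the job in; it is judged then, once.
The state is a dict: "clock": time; "joint_pos": joint angles; "joint_vel": joint speeds; "tau": joint torques, N m; "eef_pos": TCP position; "tool_rot": TCP orientation; "ft_force": force on the tool from outside, world axes, zero at the start; "ft_torque": the same for the moment, N m; "grip_width": finger opening in m; "grasp_force": force on a finger pad.
Only numpy, scipy, OpenCV 4.12 (cv2) and the standard library are available. Lean on these libraries where they do the work, as an engineer would, in place of code of your own. Each camera call takes 0.05 s, during which the arm holds its last target. There are 200 camera calls.

TASK

On the stand with the dial gauge, take the upright handle and turn the oval mandrel on its centres until the gauge plunger has been pushed in to its highest reading and the reading has then clearly fallen off again, by a good 3 mm, so you know that was the peak. Then turn it back and leave the mandrel on its highest reading, letting go of the handle. Do not turn the mandrel on the other stand, the one without a gauge.

Things in the scene. Friction and masses are not known exactly. Their poses are not given: they have to be found in the camera images.
- gauge_stand: Grey C-shaped stand, 178 mm high, fixed, with the dial gauge; holds a steel oval mandrel (80 x 48 mm, 50 high) upright between centres. Origin: on the vertical turning axis at table height. Its column stands 105 mm to +x of the axis. The mandrel turns about 2 rad between stops (1-2 N at the handle) and stays where left. It starts 0.75 to 1.2 rad short of the high spot and can go 0.75 rad beyond.
- handle (a point): Centre of the top end of the gauge stand's upright round brass handle pin: 16 mm thick, 68 tall, top 175 mm above the table, 110 mm from the axis, rigid on a flat crank arm (top at 107 mm) clamped to the mandrel at an angle that differs each time. It swings level on the robot's side of the stand. The high spot is reached by turning counter-clockwise seen from above (handle goes towards -y).
- plunger (a joint): The gauge's sprung level plunger that rides on the oval, in m: 0 when out at the narrow side, about 0.016 at the high spot (long axis of the oval in line with it), 0.0145 at 0.35 rad and 0.012 at 0.6 rad to either side of it. Spring force 2.5 to 4 N.
- dial (a point): Centre of the gauge's white dial, facing up, 87 mm above the table, 120 mm from the axis; round housing 90 mm across. Its black needle follows the plunger, turning clockwise seen from above by about 275 degrees for the full 16 mm.
- plain_handle (a point): Centre of the top end of the like handle pin on the other stand, which has a round mandrel (60 mm) and no gauge. Same sizes, 110 mm from its own axis. To be left alone.

How it is judged:
By the outcome, as a careful person would: the job done as asked, in the order asked, and still so for the second after the job is handed in, with the robot touching nothing.
It also fails if it takes over 51 s, if anything falls off the work surface, if the arm or the gripper's body presses on something with over 40 N, if the wrist force passes 120 N, or if a joint passes its speed limit or range.

## Working session

There is one attempt and no reset: what is moved stays moved. The work goes in short steps, Python scripts to look and compute and a tool call to move; the robot and the scene stay as the last step left them, time stands still between calls to the robot, and variables do not carry over. Pictures are saved under pics/ and viewed, at most 10 in all, crops included, and the job is handed in when it is done.

Besides the shell and the picture viewer there is one more tool, called after "Call:" as name(argument=value, ...) on one line, values as JSON. apply_moves: Moves the arm, as the interface text tells. Its arguments: {"type":"object","properties":{"steps":{"type":"array"}},"required":["steps"]}

```bash
mkdir -p pics
cat > h.py <<'E'
import numpy as np, cv2
from workcell import bot, camera, get_calibration
def cal(n):
    c=get_calibration(n); R=cv2.Rodrigues(np.array(c["rvec"],float))[0]; t=np.array(c["tvec"],float).ravel()
    return 210/np.tan(np.radians(c["fov_y"])/2),c["cx"],c["cy"],R,t
def ray(k,u,v,z):
    f,cx,cy,R,t=k; d=R.T@np.array([(u-cx)/f,(v-cy)/f,1]); o=-R.T@t
    return o+d*(z-o[2])/d[2]
def cloud(k,D):
    f,cx,cy,R,t=k; v,u=np.mgrid[:D.shape[0],:D.shape[1]]
    P=np.stack([(u-cx)/f*D,(v-cy)/f*D,D],-1)
    return (P-t)@R
def proj(k,p):
    f,cx,cy,R,t=k; q=R@np.array(p)+t; return q[0]/q[2]*f+cx,q[1]/q[2]*f+cy
E
python3 - <<'E'
from h import *
for n in("scene","side"):
    k=cal(n);I,D=camera(n);np.savez(f"pics/{n}.npz",I=I,D=D)
    cv2.imwrite(f"pics/{n}0.png",I[...,::-1]); print(n,k[0],-k[3].T@k[4],k[3][2])
o=bot.get_obs();print(o["clock"],o["eef_pos"],o["tool_rot"],o["grip_width"])
E
```

```text
scene 395.44375782293884 [ 0.93593668 -0.13391101  0.73822506] [-0.53135959  0.10264867 -0.84090442]
side 405.66273606847824 [0.15165486 0.45153598 0.56102665] [ 0.55271912 -0.62271714 -0.55382753]
0.1 [ 0.12153882 -0.4844619   0.24749774] [ 9.92457771e-01  1.22583400e-01 -1.09716739e-04 -9.33299451e-04] 0.08508102690565877
```

View pics/scene0.png

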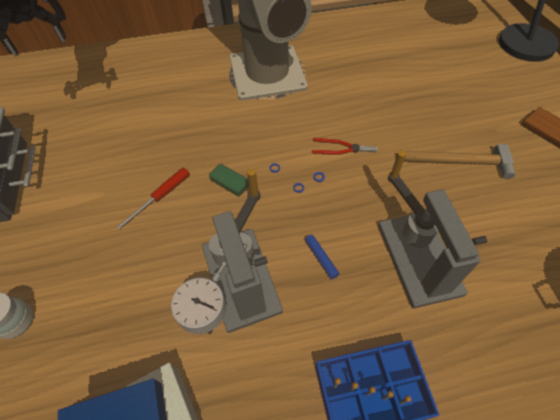

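View pics/side0.png

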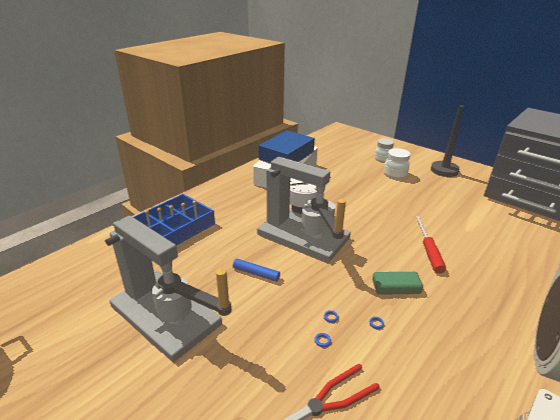

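The scene view shows the gauge stand with its dial at about (198,303) and its brass handle top at about (252,176). The plain stand is on the right, with its handle near (400,156). In the side view the gauge handle is near (340,205).

Run:
```python
from h import *
hs={}
for n,box in(("scene",(235,160,270,205)),("side",(325,190,350,240))):
    k=cal(n);d=np.load(f"pics/{n}.npz");I,D=d["I"],d["D"];P=cloud(k,D)
    H=cv2.cvtColor(I,cv2.COLOR_RGB2HSV);x0,y0,x1,y1=box
    m=np.zeros(D.shape,bool);m[y0:y1,x0:x1]=True
    m&=(P[...,2]>.11)&(P[...,2]<.19)&(H[...,1]>110)
    print(n,m.sum(),"z",P[m][:,2].min(),P[m][:,2].max(),"mean",P[m].mean(0))
    t=m&(P[...,2]>.1715);v,u=np.nonzero(t);print(" top",t.sum(),P[t].mean(0),u.mean(),v.mean(),ray(k,u.mean(),v.mean(),.175))
k=cal("scene");d=np.load("pics/scene.npz");I,D=d["I"],d["D"];P=cloud(k,D)
m=(P[...,2]>.08)&(P[...,2]<.093)&(I.min(2)>150);m[:,240:]=0;m[:270]=0;m[335:]=0
c=max(cv2.findContours(m.astype(np.uint8),0,1)[0],key=cv2.contourArea);Q=np.array([ray(k,*p[0],.087)[:2] for p in c],np.float32)
print("dial",cv2.fitEllipse(Q),cv2.minEnclosingCircle(Q))
# stand tops
m=(P[...,2]>.17)&(P[...,2]<.185);m[:,:200]=0;m[:,290:]=0;m[:205]=0;m[330:]=0
Q=P[m][:,:2].astype(np.float32);print("armtop",m.sum(),cv2.minAreaRect(Q),cv2.boxPoints(cv2.minAreaRect(Q)))
m=(P[...,2]>.098)&(P[...,2]<.113);m[:,:230]=0;m[:,265:]=0;m[:180]=0;m[240:]=0
print("crank",m.sum(),P[m].mean(0)); Q=P[m][:,:2].astype(np.float32);print(cv2.minAreaRect(Q))
cv2.imwrite("pics/dial.png",cv2.resize(I[265:340,160:240,::-1],None,fx=6,fy=6,interpolation=2))
```

```text
scene 219 z 0.11023106189725239 0.17687188923698724 mean [ 0.48882765 -0.11134498  0.1498183 ]
 top 54 [ 0.48553858 -0.11137262  0.17466073] 250.72222222222223 172.3148148148148 [ 0.48582117 -0.11138777  0.175     ]
side 264 z 0.11058872056371952 0.1756536941086201 mean [ 0.47996862 -0.10530236  0.14621957]
 top 37 [ 0.48182423 -0.10759135  0.17397299] 340.6756756756757 201.1081081081081 [ 0.48093438 -0.10609349  0.175     ]Traceback (most recent call last):
  File "<stdin>", line 12, in <module>
ValueError: max() iterable argument is empty
```

Run:
```python
from h import *
k=cal("scene");d=np.load("pics/scene.npz");I,D=d["I"],d["D"];P=cloud(k,D)
print(P[303,185],I[303,185],I[310,190])
m=(P[...,2]>.07)&(P[...,2]<.105)&(I.min(2)>110);m[:,232:]=0;m[:265]=0;m[340:]=0
c=max(cv2.findContours(m.astype(np.uint8),0,1)[0],key=cv2.contourArea);Q=np.array([ray(k,*p[0],.087)[:2] for p in c],np.float32)
print("dial",cv2.fitEllipse(Q),cv2.minEnclosingCircle(Q))
m=(P[...,2]>.17)&(P[...,2]<.185);m[:,:200]=0;m[:,290:]=0;m[:205]=0;m[330:]=0
Q=P[m][:,:2].astype(np.float32);print("armtop",m.sum(),cv2.minAreaRect(Q),cv2.boxPoints(cv2.minAreaRect(Q)))
m=(P[...,2]>.098)&(P[...,2]<.113);m[:,:230]=0;m[:,265:]=0;m[:180]=0;m[240:]=0
Q=P[m][:,:2].astype(np.float32);print("crank",m.sum(),P[m].mean(0),cv2.minAreaRect(Q))
cv2.imwrite("pics/dial.png",cv2.resize(I[265:340,160:240,::-1],None,fx=6,fy=6,interpolation=2))
```

```text
[ 0.66950403 -0.2639288   0.08508003] [172 155 136] [172 155 136]
dial ((0.6727337837219238, -0.24364201724529266), (0.0861143246293068, 0.08682919293642044), 124.56844329833984) ((0.672780454158783, -0.2436862289905548), 0.04430467635393143)
armtop 1598 ((0.6247690320014954, -0.15160387754440308), (0.1307261884212494, 0.061845529824495316), 8.322229385375977) [[ 0.55561846 -0.1304674 ]
 [ 0.56457    -0.19166167]
 [ 0.6939196  -0.17274036]
 [ 0.68496805 -0.11154608]]
crank 387 [ 0.5191049  -0.13211744  0.10652488] ((0.5163384079933167, -0.13315273821353912), (0.021174661815166473, 0.09784989804029465), 54.5564079284668)
```

View pics/dial.png

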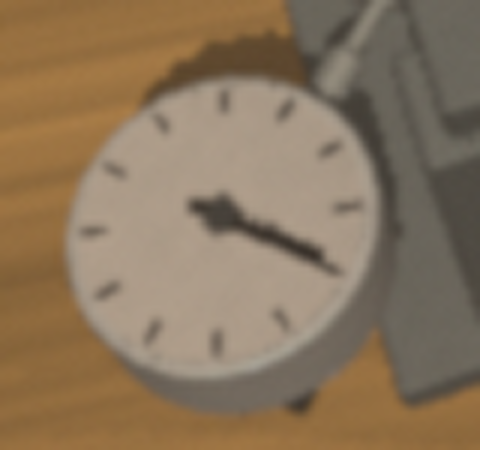

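```bash
cat >> h.py <<'E'
from scipy.spatial.transform import Rotation as Ro
def pose():
    o=bot.get_obs(); x=Ro.from_quat(o["tool_rot"]).as_matrix()[:,0]
    return np.array([*o["eef_pos"],np.arctan2(x[1],x[0])])
def plan(pts,p=None):
    """waypoints (x,y,z,yaw), one per row -> row numbers; simulates rounding"""
    p=pose() if p is None else np.array(p,float)
    out=[]
    for q in pts:
        d=np.array(q)-p; c,s=np.cos(p[3]),np.sin(p[3])
        a=np.round([ (c*d[0]+s*d[1])/.2,(s*d[0]-c*d[1])/.2,-d[2]/.2],3); r=round(-d[3]/np.pi,4)
        out.append([a.tolist(),[0,0,r]])
        p=p+[.2*(c*a[0]+s*a[1]),.2*(s*a[0]-c*a[1]),-.2*a[2],-np.pi*r]
    for i,r in enumerate(out): print(r, "--" if i%8==7 else "")
    print("end",p.round(4))
def lin(p,q,n): return [np.array(p)+(np.array(q)-p)*i/n for i in range(1,n+1)]
E
python3 -c "
from h import *
p=pose();print(p);plan(lin(p,[.484,-.109,.25,2.52],24))"
```

```text
[ 0.12153882 -0.4844619   0.24749774  0.24578509]
[[0.092, -0.057, -0.001], [0, 0, np.float64(-0.0302)]] 
[[0.098, -0.049, -0.0], [0, 0, np.float64(-0.0301)]] 
[[0.101, -0.039, -0.001], [0, 0, np.float64(-0.0302)]] 
[[0.105, -0.029, -0.0], [0, 0, np.float64(-0.0302)]] 
[[0.107, -0.02, -0.001], [0, 0, np.float64(-0.0301)]] 
[[0.108, -0.009, -0.0], [0, 0, np.float64(-0.0302)]] 
[[0.109, 0.002, -0.001], [0, 0, np.float64(-0.0301)]] 
[[0.108, 0.011, -0.0], [0, 0, np.float64(-0.0302)]] --
[[0.107, 0.022, -0.001], [0, 0, np.float64(-0.0302)]] 
[[0.104, 0.031, -0.0], [0, 0, np.float64(-0.0301)]] 
[[0.1, 0.042, -0.001], [0, 0, np.float64(-0.0302)]] 
[[0.096, 0.05, -0.0], [0, 0, np.float64(-0.0302)]] 
[[0.091, 0.06, -0.001], [0, 0, np.float64(-0.0301)]] 
[[0.085, 0.068, -0.0], [0, 0, np.float64(-0.0302)]] 
[[0.078, 0.076, -0.001], [0, 0, np.float64(-0.0301)]] 
[[0.071, 0.082, -0.0], [0, 0, np.float64(-0.0302)]] --
[[0.062, 0.089, -0.001], [0, 0, np.float64(-0.0302)]] 
[[0.054, 0.095, -0.0], [0, 0, np.float64(-0.0301)]] 
[[0.045, 0.099, -0.001], [0, 0, np.float64(-0.0302)]] 
[[0.035, 0.103, -0.0], [0, 0, np.float64(-0.0302)]] 
[[0.025, 0.106, -0.001], [0, 0, np.float64(-0.0301)]] 
[[0.015, 0.107, -0.0], [0, 0, np.float64(-0.0302)]] 
[[0.004, 0.109, -0.001], [0, 0, np.float64(-0.0301)]] 
[[-0.005, 0.108, -0.001], [0, 0, np.float64(-0.0302)]] --
end [ 0.4839 -0.109   0.2501  2.52  ]
```

Call:
apply_moves(steps=[[[0.092,-0.057,0],[0,0,-0.03],1],[[0.098,-0.049,0],[0,0,-0.03],1],[[0.101,-0.039,0],[0,0,-0.03],1],[[0.105,-0.029,0],[0,0,-0.03],1],[[0.107,-0.02,0],[0,0,-0.03],1],[[0.108,-0.009,0],[0,0,-0.03],1],[[0.109,0.002,0],[0,0,-0.03],1],[[0.108,0.011,0],[0,0,-0.03],1]])

```text
clock: 0.77
eef_pos: [0.2431, -0.3589, 0.2479]
tool_rot: [0.877, 0.481, -0.0, -0.0]
ft_force: [-0.2, -0.2, -0.1]
grip_width: 0.0855
grasp_force: 0.0
```

```bash
python3 -c "
from h import *
print(pose(),bot.get_obs()['joint_pos'])"
```

```text
[ 0.24312547 -0.35894756  0.24790242  1.00425697] [-9.75457851e-01  1.10024734e-01 -1.56092744e-01  1.30559692e+00
  1.39769135e-05  1.16187767e+00]
```

Call:
apply_moves(steps=[[[0.107,0.022,0],[0,0,-0.03],1],[[0.104,0.031,0],[0,0,-0.03],1],[[0.1,0.042,0],[0,0,-0.03],1],[[0.096,0.05,0],[0,0,-0.03],1],[[0.091,0.06,0],[0,0,-0.03],1],[[0.085,0.068,0],[0,0,-0.03],1],[[0.078,0.076,0],[0,0,-0.03],1],[[0.071,0.082,0],[0,0,-0.03],1]])

```text
clock: 1.43
eef_pos: [0.3646, -0.2345, 0.248]
tool_rot: [0.638, 0.77, -0.0, -0.0]
ft_force: [0.9, -0.2, -0.6]
grip_width: 0.0854
grasp_force: 0.0
```

Call:
apply_moves(steps=[[[0.062,0.089,0],[0,0,-0.03],1],[[0.054,0.095,0],[0,0,-0.03],1],[[0.045,0.099,0],[0,0,-0.03],0.7],[[0.035,0.103,0],[0,0,-0.03],0.6],[[0.025,0.106,0],[0,0,-0.03],0.5],[[0.015,0.107,0],[0,0,-0.03],0.5],[[0.004,0.109,0],[0,0,-0.03],0.5],[[-0.005,0.108,0],[0,0,-0.032],0.5]])

```text
clock: 2.1
eef_pos: [0.4866, -0.1107, 0.2478]
tool_rot: [0.306, 0.952, -0.0, -0.001]
ft_force: [-0.2, -0.8, 0.3]
grip_width: 0.043
grasp_force: 0.0
```

Run:
```python
from h import *
print(pose(),bot.get_obs()['joint_pos'],bot.get_obs()['grip_width'])
k=cal("wrist");I,D=camera("wrist");np.savez("pics/w1.npz",I=I,D=D)
print(-k[3].T@k[4],k[3][2],k[0])
J=I[...,::-1].copy()
cv2.imwrite("pics/w1.png",J)
```

```text
[ 0.48659436 -0.11072997  0.24779269  2.51890679] [-2.23724320e-01  2.39759207e-01  2.55697426e-03  1.33470086e+00
 -4.62026899e-05  3.98961336e-01] 0.04299902309006612
[ 0.43151606 -0.07059433  0.37361031] [ 0.21983931 -0.15774958 -0.96269712] 310.5567972734326
```

View pics/w1.png

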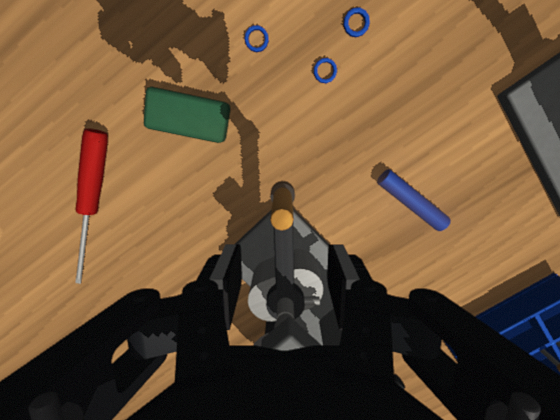

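Wrist view: the brass pin top is at about (282,219), between the fingers. The crank runs straight down to its hub at about (285,300).

Run:
```python
from h import *
k=cal("wrist");d=np.load("pics/w1.npz");I,D=d["I"],d["D"];P=cloud(k,D)
H=cv2.cvtColor(I,cv2.COLOR_RGB2HSV)
m=(P[...,2]>.168)&(P[...,2]<.182)&(H[...,1]>120);m[:190]=0;m[250:]=0;m[:,:260]=0;m[:,310:]=0
c=max(cv2.findContours(m.astype(np.uint8),0,1)[0],key=cv2.contourArea);(u,v),r=cv2.minEnclosingCircle(c)
h=ray(k,u,v,.175);print(u,v,r,r*2*D[int(v),int(u)]/k[0],h)
for v in range(225,345,8): print(v,P[v,285].round(3),I[v,285],end=" ; ")
m=(abs(P[...,2]-.107)<.004);m[:226]=0;m[345:]=0;m[:,250:320]&=True;m[:,:250]=0;m[:,320:]=0
for v in range(228,300,10):
    u=np.nonzero(m[v])[0]
    if len(u): print("\n",v,u.min(),u.max(),ray(k,(u.min()+u.max())/2,v,.107).round(4),end="")
cv2.imwrite("pics/w1c.png",cv2.resize(I[180:350,200:360,::-1],None,fx=3.5,fy=3.5,interpolation=2))
```

```text
281.90972900390625 217.36111450195312 11.928107261657715 0.016060085945870613 [ 0.48588195 -0.10690286  0.175     ]
225 [ 0.492 -0.108  0.174] [204 147  68] ; 233 [ 0.517 -0.126  0.108] [57 57 58] ; 241 [ 0.524 -0.131  0.106] [58 57 58] ; 249 [ 0.53  -0.135  0.108] [59 59 59] ; 257 [ 0.537 -0.14   0.107] [56 57 56] ; 265 [ 0.544 -0.145  0.107] [56 58 58] ; 273 [ 0.551 -0.15   0.106] [58 58 58] ; 281 [ 0.558 -0.155  0.107] [23 21 22] ; 289 [ 0.565 -0.16   0.107] [25 25 25] ; 297 [ 0.572 -0.165  0.107] [35 35 33] ; 305 [ 0.572 -0.165  0.121] [50 47 46] ; 313 [ 0.573 -0.165  0.131] [56 57 53] ; 321 [ 0.564 -0.159  0.157] [27 28 27] ; 329 [ 0.564 -0.16   0.166] [29 29 28] ; 337 [ 0.564 -0.16   0.175] [41 42 41] ; 
 228 274 293 [ 0.513  -0.1246  0.107 ]
 238 274 293 [ 0.5209 -0.1303  0.107 ]
 248 275 293 [ 0.5293 -0.1357  0.107 ]
 258 275 293 [ 0.5375 -0.1415  0.107 ]
 268 276 293 [ 0.5462 -0.1471  0.107 ]
 278 276 294 [ 0.5551 -0.1528  0.107 ]
 288 274 296 [ 0.5639 -0.159   0.107 ]
 298 268 318 [ 0.5773 -0.1589  0.107 ]
```

View pics/w1c.png

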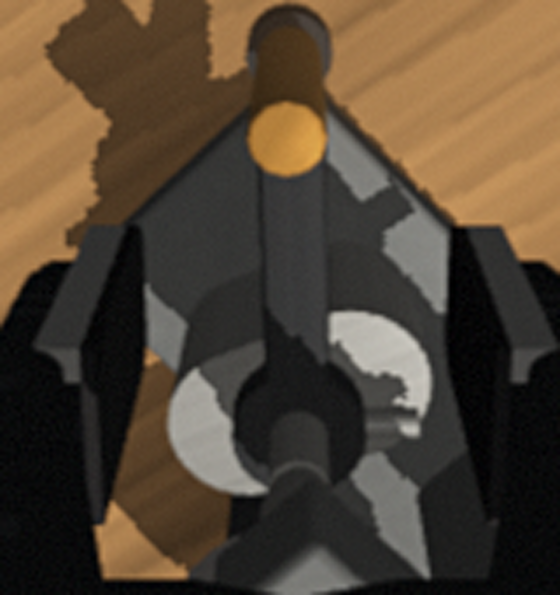

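```bash
cat >> h.py <<'E'
C=np.array([.6728,-.2437]); A=np.array([.577,-.1686])
def needle(I=None):
    if I is None: I=camera("scene")[0]
    k=cal("scene"); a=[]
    v,u=np.mgrid[270:336,165:232]; Q=np.array([ray(k,x,y,.087)[:2]-C for x,y in zip(u.ravel(),v.ravel())])
    r=np.hypot(*Q.T); w=np.clip(110-I[270:336,165:232].max(2).ravel().astype(float),0,None)*((r>.013)&(r<.029))
    s=(Q*w[:,None]).sum(0); return np.degrees(np.arctan2(s[1],s[0])),w.sum(),I   # world deg, clockwise lowers it
def theta(): p=pose(); d=p[:2]-A; return np.arctan2(d[1],d[0])%(2*np.pi),np.hypot(*d),p[3]%(2*np.pi)
def arc(t0,t1,n,z=.142): return [[A[0]+.11*np.cos(t),A[1]+.11*np.sin(t),z,t] for t in np.linspace(t0,t1,n+1)[1:]]
E
python3 - <<'E'
from h import *
print(needle(np.load("pics/scene.npz")["I"])[:2])
plan(lin(pose(),[.486,-.107,.142,2.548],5)); print()
plan(arc(2.548,2.948,8),[.486,-.107,.142,2.548])
E
```

```text
(np.float64(60.88560787729989), np.float64(703.0))
[[0.003, -0.001, 0.106], [0, 0, np.float64(-0.0014)]] 
[[0.004, -0.0, 0.105], [0, 0, np.float64(-0.0015)]] 
[[0.003, -0.001, 0.106], [0, 0, np.float64(-0.0014)]] 
[[0.004, -0.001, 0.106], [0, 0, np.float64(-0.0014)]] 
[[0.003, -0.0, 0.105], [0, 0, np.float64(-0.0015)]] 
end [ 0.4861 -0.1069  0.142   2.5481]

[[-0.0, -0.028, -0.0], [0, 0, np.float64(-0.0159)]] 
[[-0.001, -0.028, -0.0], [0, 0, np.float64(-0.0159)]] 
[[-0.001, -0.027, -0.0], [0, 0, np.float64(-0.0159)]] 
[[-0.0, -0.028, -0.0], [0, 0, np.float64(-0.016)]] 
[[-0.001, -0.027, -0.0], [0, 0, np.float64(-0.0159)]] 
[[-0.001, -0.028, -0.0], [0, 0, np.float64(-0.0159)]] 
[[-0.0, -0.027, -0.0], [0, 0, np.float64(-0.0159)]] 
[[-0.001, -0.028, -0.0], [0, 0, np.float64(-0.0159)]] --
end [ 0.4691 -0.1475  0.142   2.9479]
```

Call:
apply_moves(steps=[[[0.003,0,0.106],[0,0,-0.0015],0.5],[[0.004,0,0.106],[0,0,-0.0015],0.5],[[0.003,-0.001,0.106],[0,0,-0.0015],0.5],[[0.004,-0.001,0.106],[0,0,-0.0015],0.5],[[0.003,0,0.106],[0,0,-0.0015],0.5],[[0,0,0],[0,0,0],0.24],[[0,0,0],[0,0,0],0.24],[[0,0,0],[0,0,0],0.24]])

```text
clock: 2.82
eef_pos: [0.4838, -0.1103, 0.1432]
tool_rot: [0.298, 0.955, 0.0, 0.0]
ft_force: [-0.1, 0.4, 0.9]
grip_width: 0.0206
grasp_force: 0.0
```

Run:
```python
from h import *
o=bot.get_obs();print(pose(),theta(),o["grip_width"],o["grasp_force"],o["ft_force"])
I,D=camera("wrist");cv2.imwrite("pics/w2.png",I[...,::-1]);print(needle()[:2])
```

```text
[ 0.48375183 -0.11026808  0.14318521  2.53719335] (np.float64(2.582593841305038), np.float64(0.10999015720184833), np.float64(2.5371933470639334)) 0.020610525124267733 0.0 [-0.07435915  0.3898773   0.90352561]
(np.float64(60.944295887864776), np.float64(623.0))
```

View pics/w2.png

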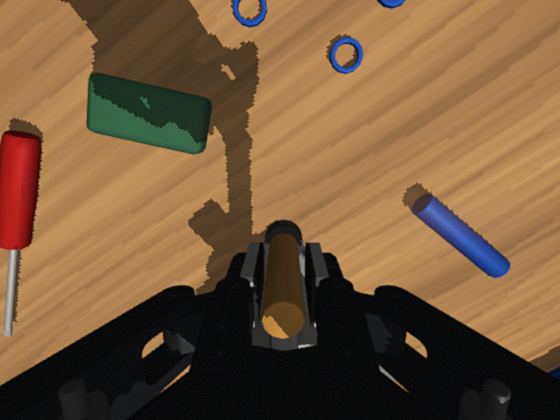

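Call:
apply_moves(steps=[[[-0.0007,-0.0275,0],[0,0,-0.03],0.24],[[-0.0007,-0.0275,0],[0,0,-0.0159],0.24],[[-0.0007,-0.0275,0],[0,0,-0.0159],0.24],[[-0.0007,-0.0275,0],[0,0,-0.0159],0.24],[[-0.0007,-0.0275,0],[0,0,-0.0159],0.24],[[-0.0007,-0.0275,0],[0,0,-0.0159],0.24],[[-0.0007,-0.0275,0],[0,0,-0.0159],0.24],[[0,0,0],[0,0,0],0.24]])

```text
clock: 3.58
eef_pos: [0.4691, -0.1459, 0.1437]
tool_rot: [0.105, 0.994, -0.0, 0.001]
ft_force: [0.2, 0.1, -0.4]
grip_width: 0.0203
grasp_force: 0.1
```

```bash
cat > s.py <<'E'
from h import *
o=bot.get_obs();n=needle();print(round(o["clock"],2),np.round(theta(),4),"z",o["eef_pos"][2].round(4),"needle",n[0].round(1),n[1],"F",o["ft_force"].round(1),o["grasp_force"])
E
python3 s.py
```

```text
3.58 [2.934  0.11   2.9298] z 0.1437 needle -48.2 442.0 F [ 0.2  0.1 -0.4] 0.07139833644032478
```

Call:
apply_moves(steps=[[[-0.0007,-0.0275,0],[0,0,-0.0175],0.24],[[-0.0007,-0.0275,0],[0,0,-0.0159],0.24],[[-0.0007,-0.0275,0],[0,0,-0.0159],0.24],[[-0.0007,-0.0275,0],[0,0,-0.0159],0.24],[[-0.0007,-0.0275,0],[0,0,-0.0159],0.24],[[-0.0007,-0.0275,0],[0,0,-0.0159],0.24],[[0,0,0],[0,0,0],0.24],[[0,0,0],[0,0,0],0.24]])

```text
clock: 4.3
eef_pos: [0.4674, -0.1786, 0.1429]
tool_rot: [-0.046, 0.999, -0.001, 0.001]
ft_force: [0.2, -0.3, 0.4]
grip_width: 0.0206
grasp_force: 0.0
```

```bash
python3 s.py
```

```text
4.3 [3.2313 0.11   3.2344] z 0.1429 needle -123.0 525.0 F [ 0.2 -0.3  0.4] 0.0
```

Call:
apply_moves(steps=[[[-0.0007,-0.0275,0],[0,0,-0.016],0.24],[[-0.0007,-0.0275,0],[0,0,-0.016],0.24],[[-0.0007,-0.0275,0],[0,0,-0.0159],0.24],[[-0.0007,-0.0275,0],[0,0,-0.0159],0.24],[[0,0,0],[0,0,0],0.24],[[0,0,0],[0,0,0],0.24],[[0,0,0],[0,0,0],0.24],[[0,0,0],[0,0,0],0.24]])

```text
clock: 5.02
eef_pos: [0.4713, -0.1997, 0.1424]
tool_rot: [-0.147, 0.989, -0.0, 0.0]
ft_force: [0.1, 0.0, -0.2]
grip_width: 0.0207
grasp_force: 0.0
```

```bash
python3 s.py
```

```text
5.02 [3.4274 0.1102 3.4362] z 0.1424 needle -152.5 459.0 F [ 0.1  0.  -0.2] 0.0
```

Call:
apply_moves(steps=[[[-0.0007,-0.0275,0],[0,0,-0.014],0.24],[[-0.0007,-0.0275,0],[0,0,-0.0155],0.24],[[-0.0007,-0.0275,0],[0,0,-0.0159],0.24],[[-0.0007,-0.0275,0],[0,0,-0.0159],0.24],[[0,0,0],[0,0,0],0.24],[[0,0,0],[0,0,0],0.24],[[0,0,0],[0,0,0],0.24],[[0,0,0],[0,0,0],0.24]])

```text
clock: 5.73
eef_pos: [0.4795, -0.22, 0.1423]
tool_rot: [-0.241, 0.97, -0.0, 0.0]
ft_force: [-0.4, -0.8, -0.5]
grip_width: 0.0206
grasp_force: 0.0
```

```bash
python3 s.py
```

```text
5.73 [3.6264 0.1102 3.6289] z 0.1423 needle -167.0 418.0 F [-0.4 -0.8 -0.5] 0.0
```

Call:
apply_moves(steps=[[[-0.0007,-0.0275,0],[0,0,-0.0159],0.24],[[-0.0007,-0.0275,0],[0,0,-0.0159],0.24],[[-0.0007,-0.0275,0],[0,0,-0.0159],0.24],[[-0.0007,-0.0275,0],[0,0,-0.0159],0.24],[[0,0,0],[0,0,0],0.24],[[0,0,0],[0,0,0],0.24],[[0,0,0],[0,0,0],0.24],[[0,0,0],[0,0,0],0.24]])

```text
clock: 6.45
eef_pos: [0.4916, -0.2382, 0.1424]
tool_rot: [-0.337, 0.942, -0.0, 0.0]
ft_force: [-0.9, 0.2, 0.3]
grip_width: 0.0204
grasp_force: 0.0
```

```bash
python3 s.py
```

```text
6.45 [3.8255 0.1102 3.8287] z 0.1424 needle -166.3 402.0 F [-0.9  0.2  0.3] 0.0
```

Call:
apply_moves(steps=[[[-0.0007,-0.0275,0],[0,0,-0.0159],0.24],[[-0.0007,-0.0275,0],[0,0,-0.0159],0.24],[[-0.0007,-0.0275,0],[0,0,-0.0159],0.24],[[-0.0007,-0.0275,0],[0,0,-0.0159],0.24],[[0,0,0],[0,0,0],0.24],[[0,0,0],[0,0,0],0.24],[[0,0,0],[0,0,0],0.24],[[0,0,0],[0,0,0],0.24]])

```text
clock: 7.17
eef_pos: [0.5071, -0.2537, 0.1423]
tool_rot: [-0.429, 0.903, 0.0, 0.0]
ft_force: [-0.6, -0.2, -0.8]
grip_width: 0.0204
grasp_force: 0.0
```

```bash
python3 s.py
```

```text
7.17 [4.0247 0.1102 4.0284] z 0.1423 needle -149.5 441.0 F [-0.6 -0.2 -0.8] 0.0
```

Call:
apply_moves(steps=[[[-0.0007,-0.0275,0],[0,0,-0.0159],0.24],[[-0.0007,-0.0275,0],[0,0,-0.0159],0.24],[[-0.0007,-0.0275,0],[0,0,-0.0159],0.24],[[-0.0007,-0.0275,0],[0,0,-0.0159],0.24],[[0,0,0],[0,0,0],0.24],[[0,0,0],[0,0,0],0.24],[[0,0,0],[0,0,0],0.24],[[0,0,0],[0,0,0],0.24]])

```text
clock: 7.88
eef_pos: [0.5253, -0.2658, 0.1423]
tool_rot: [-0.517, 0.856, 0.0, -0.0]
ft_force: [0.3, -0.4, -0.5]
grip_width: 0.0203
grasp_force: 0.0
```

```bash
python3 s.py
```

```text
7.88 [4.2242 0.1101 4.2281] z 0.1423 needle -116.4 492.0 F [ 0.3 -0.4 -0.5] 0.0
```

Call:
apply_moves(steps=[[[-0.0007,-0.0275,0],[0,0,-0.0159],0.24],[[-0.0003,-0.014,0],[0,0,-0.008],0.24],[[0,0,0],[0,0,0],0.24],[[0,0,0],[0,0,0],0.24],[[0,0,0],[0,0,0],0.24],[[0,0,0],[0,0,0],0.24],[[0,0,0],[0,0,0],0.24],[[0,0,0],[0,0,0],0.24]])

```text
clock: 8.6
eef_pos: [0.533, -0.2696, 0.1424]
tool_rot: [-0.549, 0.836, -0.0, 0.0]
ft_force: [0.7, 0.1, -0.9]
grip_width: 0.0204
grasp_force: 0.0
```

```bash
python3 s.py
```

```text
8.6 [4.302  0.1101 4.3036] z 0.1424 needle -102.4 605.0 F [ 0.7  0.1 -0.9] 0.0
```

Call:
apply_moves(steps=[[[-0.0007,0.0275,0],[0,0,0.0159],0.24],[[-0.0007,0.0275,0],[0,0,0.0159],0.24],[[-0.0007,0.0275,0],[0,0,0.0159],0.24],[[-0.0007,0.0275,0],[0,0,0.0159],0.24],[[0,0,0],[0,0,0],0.24],[[0,0,0],[0,0,0],0.24],[[0,0,0],[0,0,0],0.24],[[0,0,0],[0,0,0],0.24]])

```text
clock: 9.32
eef_pos: [0.514, -0.259, 0.1423]
tool_rot: [-0.463, 0.886, 0.0, 0.0]
ft_force: [0.0, -0.4, -0.4]
grip_width: 0.0205
grasp_force: 0.0
```

```bash
python3 s.py
```

```text
9.32 [4.1038 0.1101 4.1045] z 0.1423 needle -135.4 414.0 F [ 0.  -0.4 -0.4] 0.0
```

Call:
apply_moves(steps=[[[-0.0007,0.0275,0],[0,0,0.0159],0.24],[[-0.0007,0.0275,0],[0,0,0.0159],0.24],[[-0.0007,0.0275,0],[0,0,0.0159],0.24],[[-0.0007,0.0275,0],[0,0,0.0159],0.24],[[-0.0007,0.0275,0],[0,0,0.0159],0.24],[[-0.0007,0.0275,0],[0,0,0.0159],0.24],[[-0.0003,0.014,0],[0,0,0.008],0.24],[[0,0,0],[0,0,0],0.24]])

```text
clock: 10.03
eef_pos: [0.4883, -0.2338, 0.1423]
tool_rot: [-0.314, 0.95, -0.0, 0.0]
ft_force: [0.2, 0.3, 0.3]
grip_width: 0.0205
grasp_force: 0.0
```

Call:
apply_moves(steps=[[[-0.0003,0.012,0],[0,0,0.007],0.24],[[-0.0003,0.012,0],[0,0,0.007],0.24],[[-0.0003,0.012,0],[0,0,0.007],0.24],[[0,0.006,0],[0,0,0.0035],0.24],[[0,0,0],[0,0,0],0.24],[[0,0,0],[0,0,0],0.24],[[0,0,0],[0,0,0],0.24],[[0,0,0],[0,0,0],0.24]])

```text
clock: 10.7
eef_pos: [0.4835, -0.2269, 0.1423]
tool_rot: [-0.277, 0.961, 0.0, -0.0]
ft_force: [-0.4, -0.3, 0.5]
grip_width: 0.0203
grasp_force: 0.1
```

```bash
python3 s.py
python3 - <<'E'
from h import *
# pin top seen by scene/side camera
for n in("scene","side"):
    k=cal(n);I,D=camera(n);P=cloud(k,D);H=cv2.cvtColor(I,cv2.COLOR_RGB2HSV)
    u,v=map(int,proj(k,[*pose()[:2],.15]));m=np.zeros(D.shape,bool);m[v-45:v+45,u-30:u+30]=1
    m&=(P[...,2]>.11)&(P[...,2]<.18)&(H[...,1]>110)&(H[...,0]<28);
    if m.sum(): print(n,m.sum(),P[m].mean(0))
E
```

```text
10.7 [3.6989 0.1102 3.7022] z 0.1423 needle -168.5 399.0 F [-0.4 -0.3  0.5] 0.1300080819055438
scene 215 [ 0.4872541  -0.22897595  0.14928865]
side 33 [ 0.48485935 -0.22674817  0.12907358]
```

Call:
apply_moves(steps=[[[0,0.0033,0],[0,0,0.002],0.24],[[0,0.0033,0],[0,0,0.002],0.24],[[0,0,0],[0,0,0],0.24],[[0,0,0],[0,0,0],0.24],[[0,-0.005,0],[0,0,0],0.24],[[0,-0.005,0],[0,0,0],0.3],[[0,0,0],[0,0,0],0.45],[[0,0,0],[0,0,0],0.5]])

```text
clock: 11.52
eef_pos: [0.4839, -0.2275, 0.1423]
tool_rot: [-0.271, 0.963, 0.0, -0.0]
ft_force: [-1.3, -0.1, -0.1]
grip_width: 0.0429
grasp_force: 0.0
```

```bash
python3 s.py
```

```text
11.52 [3.7057 0.1102 3.6896] z 0.1423 needle -168.5 398.0 F [-1.3 -0.1 -0.1] 0.0
```

Call:
apply_moves(steps=[[[0,0,-0.03],[0,0,0],0.5],[[0,0,-0.08],[0,0,0],0.5],[[0,0,-0.1],[0,0,0],0.5],[[0,0,-0.1],[0,0,0],0.5],[[0,0,-0.1],[0,0,0],0.5],[[0,0,-0.1],[0,0,0],0.5],[[0,0,-0.03],[0,0,0],0.5],[[0,0,0],[0,0,0],0.5]])

```text
clock: 12.23
eef_pos: [0.4851, -0.2281, 0.2526]
tool_rot: [-0.271, 0.963, -0.002, 0.002]
ft_force: [-0.1, -0.5, -0.5]
grip_width: 0.0431
grasp_force: 0.0
```

```bash
python3 s.py
python3 - <<'E'
from h import *
k=cal("wrist");I,D=camera("wrist");P=cloud(k,D);H=cv2.cvtColor(I,cv2.COLOR_RGB2HSV)
m=(P[...,2]>.168)&(P[...,2]<.182)&(H[...,1]>120)&(H[...,0]<28)
c=max(cv2.findContours(m.astype(np.uint8),0,1)[0],key=cv2.contourArea);(u,v),r=cv2.minEnclosingCircle(c)
h=ray(k,u,v,.175)[:2]-A;print(u,v,r,np.arctan2(h[1],h[0])%6.2832,np.hypot(*h))
cv2.imwrite("pics/w3.png",I[...,::-1])
E
```

```text
12.23 [3.7097 0.1099 3.6897] z 0.2526 needle -168.5 392.0 F [-0.1 -0.5 -0.5] 0.0
284.34588623046875 212.7509002685547 11.827813148498535 3.7104406043935945 0.11547055223987972
```

View pics/w3.png

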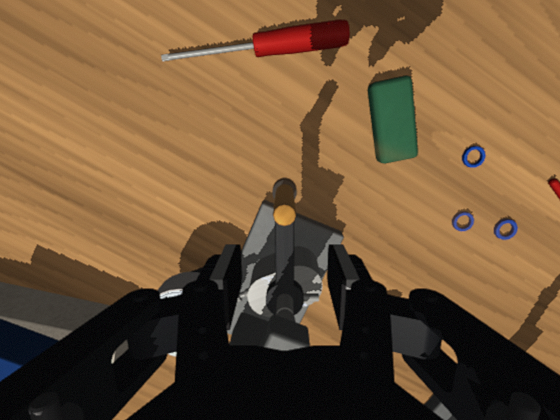

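The wrist view shows the gripper clear of the pin, whose top is at about (284,213). The needle is steady at its peak reading.

```bash
python3 -c "
from workcell import bot
print(bot.job_done())"
```

```text
the job is handed in; nothing more can be done
None
```

The job is handed in: I turned the gauge-stand mandrel past its highest reading until it had fallen about 3.9 mm, turned it back and left it on the peak with the handle released. The other stand was not touched, and it took about 12 s of the 51 s allowed.

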